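# Squeeze a mower gear cover onto its gasket in the screw press

### The arm

A 6-joint arm with a two-finger parallel gripper is mounted at the origin on the work surface. World frame = base frame: x ahead of the robot, y to its left, z up, the work surface at z = 0. Lengths are in m, angles in rad, forces in N, time in s.
With the tool pointing down it reaches from about 0.4 to 0.925 m from the base axis. Payload 3.4 kg.
Tool frame: the origin (TCP) lies midway between the tips of the shut fingers; the grasp point (between the pads) lies env.tcp_to_grasp behind it (env.tcp_to_grasp is the distance from the TCP to the grasp point, in m); z points along the fingers, y is the line along which they close (so a half turn about z gives the same grasp; the last joint's range is limited). The gripper opens to 85 mm and grips with 20 to 120 N. Pads are 22 mm wide; open, the fingers measure 114 mm over their backs; the gripper's body (76 mm by 85 mm) begins 54 mm behind the grasp point. The pads swing forward as they close: fully open they stand 13 mm farther back than shut.
Start: joints at [-1.238, 0.307, 1.506, -0, 1.328, -0.073], TCP at [0.227, -0.528, 0.231] pointing down, gripper open.
Joint ranges: [-3.12, 3.12], [-1.05, 2.28], [0.14, 2.33], [-1.42, 4.57], [0.1, 2.73], [-2.68, 2.68]. Speed limits (rad/s): [2.57, 2.57, 3.14, 3.14, 3.14, 3.14].

### API

Orientations are given as a unit quaternion [w, x, y, z].
In Python, from cell import env, grab_frame, camera_model gives the robot as it stands.
- The arm moves only by the tool apply_moves, never from a script. Its argument "commands" is a list of rows, each a list of 3 entries, a list of its own where there are three numbers: the closure, from 0 (fully open) to 1 (shut), then the shift along the tool's x, y, z in mm, then the turn, a rotation vector about the tool's x, y, z in degrees. A call has 1 to 8 rows; each row is the pose to reach, as a shift and turn from the pose commanded when the call began, along the tool's axes at that moment; what a row does not reach only later rows make up. A row lasts 1/10 s, in which the tool goes at most 50 mm and 8.59 degrees, less where a joint would pass 70% of its speed; a pose out of reach is approached as far as the arm can. A call with a gripper value outside its range is refused whole. The fingers move at their own pace and stop on an object; "force" is the grip in N (left out, the last holds). Time passes only in rows, so rows that repeat a pose let the fingers close. It gives the time, the measured TCP pose, the force, the opening and the grip force at its end, in the units of the state.
- env.state(): the state, without advancing time (a new reading comes with each control period).
- grab_frame(name): name is "side" or "top" or "wrist"; returns the picture (480x640x3 uint8, blue, green, red); there is no depth.
- camera_model(name): a dict with "fx", "fy", "cx", "cy" (pixels), "rvec" (rotation vector, rad) and "tvec" (3), from world to camera coordinates, as OpenCV has them. Camera axes: x right, y down, z forward; pixel columns grow to the right and rows downward; lengths in m; the calibration is good to about 2 mm. The wrist camera is an equidistant fisheye: a pixel r from the principal point sees the ray r / f radians off the axis. A picture is of the moment at which its call begins: read the wrist's pose just before it. camera_model takes no time and is no camera call; for the wrist camera it gives the pose at the moment of the call.
- env.job_done(): hands the job in; it is judged then, once.
The state is a dict: "time_s": time; "q": joint angles; "joint_vel": joint speeds; "effort": joint torques, N m; "eef_pos": TCP position; "orientation": TCP orientation; "wrist_force": force on the tool from outside, world axes, zero at the start; "wrist_torque": the same for the moment, N m; "grip_width": finger opening in m; "grasp_force": force on a finger pad.
Only numpy, scipy, OpenCV 4.12 (cv2) and the standard library are available. Lean on these libraries where they do the work, as an engineer would, in place of code of your own. Each camera call takes 0.05 s, during which the arm holds its last target. There are 200 camera calls.

### The job

The gear unit is waiting on the press's loading slide: push the slide fully home under the screw, then wind the handwheel clockwise until the pad just meets the cover, and from that first touch give it half a turn more to squeeze the new gasket. Do not overtighten it at any time - an over-squeezed gasket is scrap - and leave the wheel where it is, let go, with the other things on the bench undisturbed.

Things in the scene. Friction and masses are not known exactly. Their poses are not given: they have to be found in the camera images.
- press: Bench screw press, green, bolted down: base 190 x 250 x 22 mm (x, y, z), two 24 mm columns at y +-100 mm, crosshead 52 mm deep at 142 to 176 mm height. Origin on the screw axis at bench height; z up; +x is the way the loading slide goes home, -x the loading side
- slide (a joint): Loading slide, m: 0 fully out as it starts, 0.090 fully home against the end stop, the unit then centred under the screw; about 3 N of friction
- slide_knob (a point): Middle of the upright black knob on the slide's front tongue: 24 mm diameter, 44 mm tall (50 to 94 mm above the bench), 235 mm from the screw axis when out, 145 mm when home. The 34 mm wide tongue under it tops out at 38 mm
- drive_unit: Loose gear unit in the slide's nest: round grey case 74 mm across, orange gasket, aluminium cover 70 mm across standing proud on it. Origin under its centre, z up; the cover's top is 45 to 50 mm above that, differing from unit to unit
- ram: Steel pressure pad on the screw's lower end, 48 mm across; origin at the centre of its flat underside. It moves only up and down, 8 mm per turn of the wheel, and starts 3 to 11 mm above the level of the cover. The gasket is springy: from first touch the pressing force and the wheel's resistance rise evenly with angle
- handwheel (a joint): Angle of the red handwheel on top, rad: grows clockwise seen from above, which lowers the pad. Wheel 160 mm across; the whole wheel sinks 8 mm per turn. It stays where it is left. Thread friction takes about 9 N at the handle to keep it turning, steady until the pad touches; from there the force rises 2.2 N per rad, 7 N by half a turn
- handle (a point): Middle of the upright black handle on the wheel's rim, 65 mm from the screw axis, about 262 mm above the bench at the start: a freely spinning vertical cylinder, 22 mm diameter, 60 mm tall, so it can be gripped without turning the wrist. The rim lies 35 mm below this point, the hub nut 27 mm below
- mower_wheel: Spare black mower wheel lying flat, 120 mm across, 38 mm high: leave alone. Origin under its centre
- driver: Orange screwdriver, 200 mm, lying on the bench: leave alone. Origin under its middle
- parts_tray: Blue open tray 120 x 160 x 45 mm: leave alone. Origin under its centre
- tin: Upright tin with orange label, 60 mm across, 75 mm high: leave alone. Origin under its centre
Mind the look-alikes: they are no part of the job. Leave any blue or purple look-alike of the drive_unit alone.

How it is judged:
By the outcome, as a careful person would: the job done as asked, in the order asked, and still so for the second after the job is handed in, with the robot touching nothing.
It also fails if it takes over 70 s, if anything falls off the work surface, if the arm or the gripper's body presses on something with over 40 N, if the wrist force passes 120 N, or if a joint passes its speed limit or range.

## Working session

There is one attempt and no reset: what is moved stays moved. The work goes in short steps, Python scripts to look and compute and a tool call to move; the robot and the scene stay as the last step left them, time stands still between calls to the robot, and variables do not carry over. Pictures are saved under pics/ and viewed, at most 10 in all, crops included, and the job is handed in when it is done.

Besides the shell and the picture viewer there is one more tool, called after "Emit:" in YAML: its name, and indented under it one key for each argument. apply_moves: Moves the arm, as the interface text tells. Its arguments: {"type":"object","properties":{"commands":{"type":"array"},"force":{"type":"number"}},"required":["commands"]}

```bash
mkdir -p pics; ls
python3 - <<'E'
from cell import env, grab_frame, camera_model
import cv2,numpy as np
for n in("side","top"):
    im=grab_frame(n); cv2.imwrite(f"pics/{n}0.png",im); print(n,camera_model(n))
s=env.state(); print(s); print(env.tcp_to_grasp)
E
```

```text
pics
side {'fx': 533.3282351050015, 'fy': 533.3282351050015, 'cx': 319.8177593375917, 'cy': 224.83563039146537, 'rvec': array([ 0.3221492 , -2.6771118 ,  1.41522902]), 'tvec': array([0.46597461, 0.21021882, 1.2662344 ])}
top {'fx': 572.6857000820636, 'fy': 572.6857000820636, 'cx': 329.28582174953385, 'cy': 242.4011460112084, 'rvec': array([ 2.13969962, -2.15880796,  0.17564753]), 'tvec': array([-0.01735377,  0.52034449,  1.54846463])}
{'time_s': 0.1, 'q': array([-1.23748062e+00,  3.07489900e-01,  1.50753566e+00, -1.06201203e-05,
        1.32839537e+00, -7.34758283e-02]), 'joint_vel': array([ 0.0014883 , -0.00080174, -0.00113046, -0.0010693 ,  0.00149549,
        0.00015194]), 'effort': array([ 7.77589703e-04, -4.58527815e+01, -2.52608407e+01, -9.19529771e-05,
        5.60927700e-03, -3.05797141e-05]), 'eef_pos': array([ 0.22729029, -0.52749467,  0.23048057]), 'orientation': array([-9.05767442e-04,  9.79385626e-01,  2.01997428e-01, -1.23541306e-04]), 'wrist_force': array([ 0.64162252, -0.72264803,  0.13910372]), 'wrist_torque': array([-0.05661717, -0.01716998,  0.02987041]), 'grasp_force': 0.0, 'grip_width': 0.08531138911536386}
0.0187
```

View pics/side0.png

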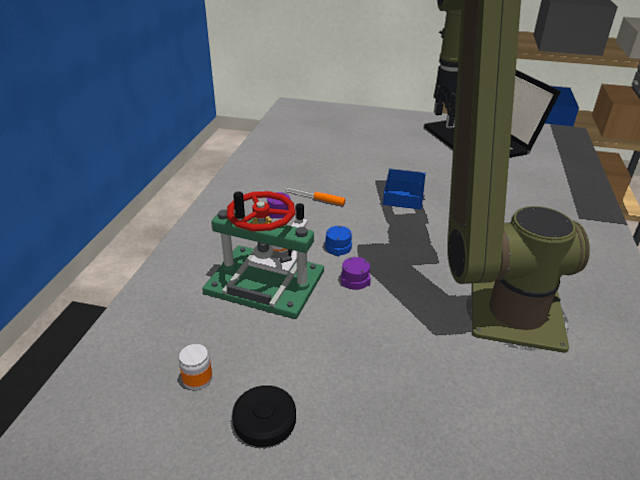

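View pics/top0.png

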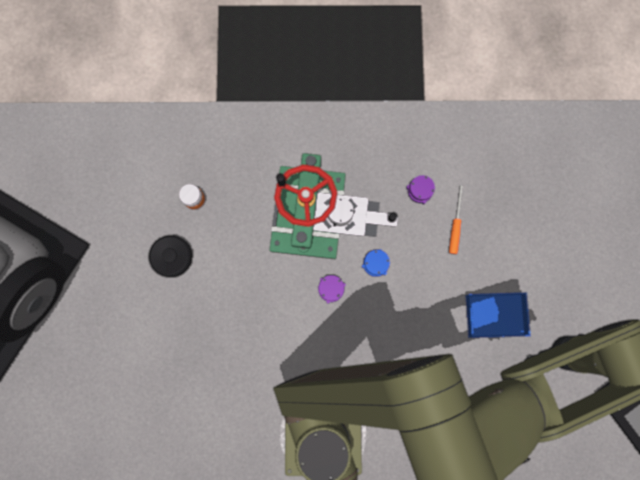

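Top view: wheel hub about (306,195), handle top (281,180), slide knob (392,217). The unit is in the nest, beside a blue one (376,262) and purple ones (331,288), (421,189). The side view shows the handle at (238,203) and the knob at (300,212).

```bash
cat > h.py <<'E'
import cv2,numpy as np
from cell import env, grab_frame, camera_model
def ray(c,u,v):
    R=cv2.Rodrigues(c["rvec"])[0]; o=-R.T@c["tvec"]
    return o,R.T@np.array([(u-c["cx"])/c["fx"],(v-c["cy"])/c["fy"],1])
def onz(c,u,v,z):
    o,d=ray(c,u,v); return o+d*(z-o[2])/d[2]
def cross(c1,p1,c2,p2):
    o1,d1=ray(c1,*p1);o2,d2=ray(c2,*p2)
    t=np.linalg.lstsq(np.c_[d1,-d2],o2-o1,rcond=None)[0]
    a,b=o1+t[0]*d1,o2+t[1]*d2; return (a+b)/2,np.linalg.norm(a-b)
def tool():
    from scipy.spatial.transform import Rotation as Ro
    s=env.state(); return s,s["eef_pos"],Ro.from_quat(np.roll(s["orientation"],-1)).as_matrix()
E
python3 - <<'E'
from h import *
ct,cs=camera_model("top"),camera_model("side")
T=cv2.imread("pics/top0.png");S=cv2.imread("pics/side0.png")
def red(im):
    h=cv2.cvtColor(im,cv2.COLOR_BGR2HSV); m=((h[...,0]<6)|(h[...,0]>174))&(h[...,1]>150)&(h[...,2]>80)
    n,l,st,c=cv2.connectedComponentsWithStats(m.astype(np.uint8)); i=1+np.argmax(st[1:,4])
    cs=max(cv2.findContours((l==i).astype(np.uint8),0,1)[0],key=len)
    return cv2.fitEllipse(cv2.convexHull(cs))
def dark(im,x0,x1,y0,y1,t=45):
    m=(im[y0:y1,x0:x1].max(2)<t).astype(np.uint8); n,l,st,c=cv2.connectedComponentsWithStats(m)
    return [(st[i][:5]+[x0,y0,0,0,0],c[i]+[x0,y0]) for i in range(1,n) if st[i][4]>15]
et,es=red(T),red(S); print(et,es)
w=onz(ct,*et[0],.227); print("wheel c",w,cross(ct,et[0],cs,es[0]))
kt=dark(T,380,402,207,228);hT=dark(T,270,292,168,192);ks=dark(S,290,310,200,222);hs=dark(S,228,250,188,222)
for n,a in zip(("kt","ht","ks","hs"),(kt,hT,ks,hs)): print(n,a)
print("knob@.08",onz(ct,*kt[0][1],.085),"handle",onz(ct,*hT[0][1],.28))
print(cross(ct,kt[0][1],cs,ks[0][1]),cross(ct,hT[0][1],cs,hs[0][1]))
for n,i in(("top",cv2.resize(T[150:270,260:430],None,fx=4,fy=4)),("side",cv2.resize(S[170:320,190:350],None,fx=4,fy=4))): cv2.imwrite(f"pics/{n}c.png",i)
C=np.hstack([cv2.resize(T[140:300,260:440],(400,356)),cv2.resize(S[170:320,190:350],(400,375))[:356]]);cv2.imwrite("pics/c.png",C)
E
```

```text
((305.2578430175781, 195.08230590820312), (60.19815444946289, 61.03514862060547), 46.14027786254883) ((260.5185241699219, 210.6973114013672), (39.10069274902344, 68.19868469238281), 86.6226806640625)
wheel c [0.61047019 0.03880036 0.227     ] (array([0.61293   , 0.03907139, 0.2153949 ]), np.float64(0.0005804209481380683))
kt [(array([389, 214,   7,   7,  21]), array([391.14285714, 217.04761905]))]
ht [(array([278, 178,   8,   7,  33]), array([281.57575758, 181.72727273]))]
ks [(array([296, 204,   8,  16, 114]), array([299.68421053, 211.24561404]))]
hs [(array([234, 192,  11,  27, 226]), array([238.84955752, 204.89380531]))]
knob@.08 [ 0.58149275 -0.18989     0.085     ] handle [0.63088593 0.09358885 0.28      ]
(array([ 0.58317893, -0.19125753,  0.07440811]), np.float64(0.0007754277566572578)) (array([0.63829757, 0.09551397, 0.26084535]), np.float64(0.004749012813183129))
```

View pics/c.png

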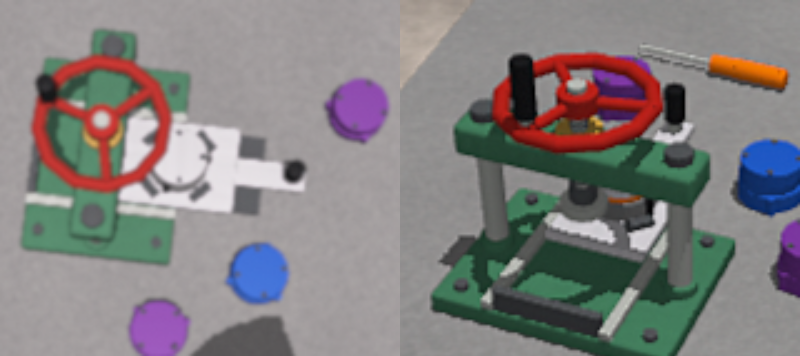

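The crop confirms the white-cased unit with the orange gasket is on the white slide; the blue and purple units are loose look-alikes. The measured axis-to-knob distance is 231 mm (235 given) and the handle radius 61 mm (65 given), so the positions fit. Next I go above the knob.

Emit:
apply_moves:
  commands:
    - [0,[460,-169,50],[0,0,30]]
    - [0,[460,-169,50],[0,0,30]]
    - [0,[460,-169,50],[0,0,30]]
    - [0,[460,-169,50],[0,0,30]]
    - [0,[460,-169,50],[0,0,30]]
    - [0,[460,-169,50],[0,0,30]]
    - [0,[460,-169,50],[0,0,30]]
    - [0,[460,-169,50],[0,0,30]]
  force: 40

```text
time_s: 0.9
eef_pos: [0.5102, -0.2593, 0.1912]
orientation: [-0.0, 0.998, -0.058, -0.0]
wrist_force: [1.2, -0.6, 0.2]
grip_width: 0.0854
grasp_force: 0.0
```

Emit:
apply_moves:
  commands:
    - [0,[0,0,0],[0,0,0]]
    - [0,[0,0,0],[0,0,0]]
    - [0,[0,0,0],[0,0,0]]

```text
time_s: 1.2
eef_pos: [0.5085, -0.2614, 0.1914]
orientation: [0.0, 0.998, -0.058, -0.001]
wrist_force: [-0.8, -0.3, -0.5]
grip_width: 0.0858
grasp_force: 0.0
```

Run:
```python
from h import *
c=camera_model("wrist"); im=grab_frame("wrist"); cv2.imwrite("pics/w0.png",im); print({k:np.round(v,3) for k,v in c.items()}); print(tool()[2].round(3))
```

```text
{'fx': np.float64(371.648), 'fy': np.float64(371.648), 'cx': np.float64(319.127), 'cy': np.float64(229.833), 'rvec': array([-1.938,  2.179,  0.342]), 'tvec': array([-0.199,  0.481,  0.505])}
[[ 0.993 -0.118 -0.001]
 [-0.118 -0.993 -0.   ]
 [-0.001  0.    -1.   ]]
```

View pics/w0.png

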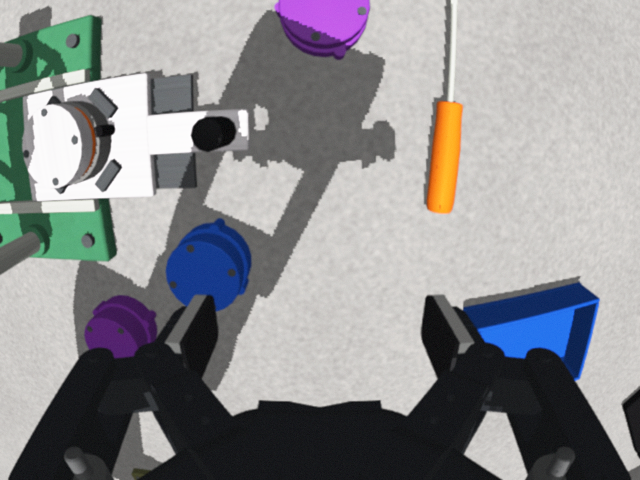

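The wrist view shows the knob top at about (206,133), with the tongue running from (150,133) to (247,129). I'll cast rays on these.

```bash
cat >> h.py <<'E'
def wz(c,u,v,z):
    R=cv2.Rodrigues(c["rvec"])[0]; o=-R.T@c["tvec"]; d=np.array([u-c["cx"],v-c["cy"]])/c["fx"]; r=np.hypot(*d)
    d=R.T@np.r_[d/r*np.sin(r),np.cos(r)]; return o+d*(z-o[2])/d[2]
E
python3 - <<'E'
from h import *
c=camera_model("wrist")
k=wz(c,206,133,.094); print("knob",k, wz(c,228,130,.05))
for p in((150,115),(247,110),(148,151),(247,148)): print(wz(c,*p,.038))
s,p,R=tool(); print((R.T@(np.r_[k[:2],.056]-p)*1000).round(1))
E
```

```text
knob [ 0.58363588 -0.19453818  0.094     ] [ 0.58281432 -0.19879279  0.05      ]
[ 0.6078641 -0.1293077  0.038    ]
[ 0.59627614 -0.21356783  0.038     ]
[ 0.57782384 -0.12178557  0.038     ]
[ 0.56583006 -0.20917503  0.038     ]
[ 67.  -75.8 135.5]
```

Emit:
apply_moves:
  commands:
    - [0,[67,-76,40],[0,0,0]]
    - [0,[67,-76,40],[0,0,0]]
    - [0,[67,-76,40],[0,0,0]]
    - [0,[67,-76,85],[0,0,0]]
    - [0,[67,-76,134],[0,0,0]]
    - [0,[67,-76,134],[0,0,0]]
    - [0.5,[67,-76,134],[0,0,0]]
    - [0.8,[67,-76,134],[0,0,0]]
  force: 40

```text
time_s: 2.05
eef_pos: [0.586, -0.1951, 0.0603]
orientation: [0.001, 0.998, -0.059, 0.002]
wrist_force: [-0.2, 0.4, 0.3]
grip_width: 0.0593
grasp_force: 0.0
```

Emit:
apply_moves:
  commands:
    - [1,[0,0,0],[0,0,0]]
    - [1,[0,0,0],[0,0,0]]
    - [1,[0,0,0],[0,0,0]]
    - [1,[0,0,0],[0,0,0]]

```text
time_s: 2.45
eef_pos: [0.5859, -0.1943, 0.0601]
orientation: [0.001, 0.998, -0.058, 0.002]
wrist_force: [-1.6, -1.0, 5.1]
grip_width: 0.0231
grasp_force: 38.8
```

Emit:
apply_moves:
  commands:
    - [1,[0,-10,0],[0,0,0]]
    - [1,[0,-20,0],[0,0,0]]
    - [1,[0,-30,0],[0,0,0]]
    - [1,[0,-40,0],[0,0,0]]
    - [1,[0,-50,0],[0,0,0]]
    - [1,[0,-60,0],[0,0,0]]
    - [1,[0,-70,0],[0,0,0]]
    - [1,[0,-80,0],[0,0,0]]

```text
time_s: 3.25
eef_pos: [0.5955, -0.1151, 0.0601]
orientation: [0.001, 0.998, -0.058, 0.002]
wrist_force: [-1.2, -4.4, 5.4]
grip_width: 0.0231
grasp_force: 39.1
```

Emit:
apply_moves:
  commands:
    - [1,[0,-4,0],[0,0,0]]
    - [1,[0,-7,0],[0,0,0]]
    - [1,[0,-9,0],[0,0,0]]
    - [1,[0,-10,0],[0,0,0]]

```text
time_s: 3.65
eef_pos: [0.5967, -0.1055, 0.0601]
orientation: [0.002, 0.998, -0.058, 0.002]
wrist_force: [-1.1, -6.3, 6.0]
grip_width: 0.023
grasp_force: 39.4
```

Emit:
apply_moves:
  commands:
    - [1,[0,-1,0],[0,0,0]]
    - [1,[0,-2,0],[0,0,0]]
    - [1,[0,-3,0],[0,0,0]]
    - [1,[0,-3,0],[0,0,0]]

```text
time_s: 4.05
eef_pos: [0.5967, -0.1055, 0.0601]
orientation: [0.004, 0.998, -0.058, 0.002]
wrist_force: [-3.4, -13.3, 6.4]
grip_width: 0.0231
grasp_force: 39.8
```

Slide is home: it travelled 89 mm, then stopped while the force rose. Release and rise, then look at the handle.

Emit:
apply_moves:
  commands:
    - [1,[0,2.5,0],[0,0,0]]
    - [0,[0,2.5,0],[0,0,0]]
    - [0,[0,2.5,0],[0,0,0]]
    - [0,[0,2.5,0],[0,0,0]]
    - [0,[0,2.5,-45],[0,0,0]]
    - [0,[0,2.5,-95],[0,0,0]]
    - [0,[0,2.5,-145],[0,0,0]]
    - [0,[0,2.5,-195],[0,0,0]]

```text
time_s: 4.85
eef_pos: [0.5943, -0.1035, 0.2535]
orientation: [-0.0, 0.998, -0.059, -0.001]
wrist_force: [1.6, 0.3, 0.3]
grip_width: 0.0852
grasp_force: 0.0
```

Emit:
apply_moves:
  commands:
    - [0,[0,0,-50],[0,0,0]]
    - [0,[-20,-40,-100],[0,0,0]]
    - [0,[-40,-80,-100],[0,0,0]]
    - [0,[-40,-100,-100],[0,0,0]]
    - [0,[-40,-100,-100],[0,0,0]]
    - [0,[-40,-100,-100],[0,0,0]]

```text
time_s: 5.45
eef_pos: [0.5668, 0.0012, 0.3525]
orientation: [0.0, 0.998, -0.057, -0.0]
wrist_force: [0.1, -0.4, 0.8]
grip_width: 0.0856
grasp_force: 0.0
```

Run:
```python
from h import *
c=camera_model("wrist"); im=grab_frame("wrist"); cv2.imwrite("pics/w1.png",im); s,p,R=tool();print(p)
np.savez("w1.npz",**c)
h=cv2.cvtColor(im,cv2.COLOR_BGR2HSV); m=((h[...,0]<6)|(h[...,0]>174))&(h[...,1]>150)&(h[...,2]>60)
print(np.argwhere(m).min(0),np.argwhere(m).max(0))
```

```text
[5.66908682e-01 4.50090007e-04 3.52205827e-01]
[ 62 168] [262 366]
```

View pics/w1.png

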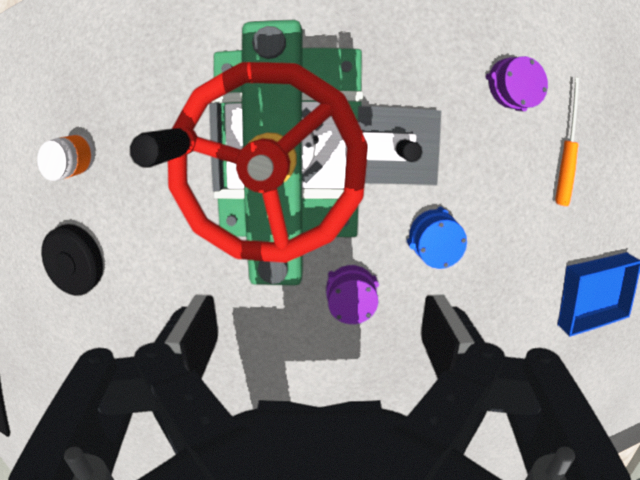

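The unit is centred under the crosshead. Handle top about (145,151), its foot (184,141), hub nut (261,167).

Run:
```python
from h import *
c=dict(np.load("w1.npz"))
a=wz(c,145,151,.292);b=wz(c,184,141,.233);n=wz(c,261,167,.235);print(a,b,n)
for h in (a,b): d=h-n; print(np.hypot(d[0],d[1]),np.degrees(np.arctan2(d[1],d[0])))
s,p,R=tool(); print(p,(R.T@(np.r_[(a/2+b/2)[:2],.247]-p)*1000).round(1),R.round(4))
```

```text
[0.63857911 0.09692155 0.292     ] [0.63898148 0.09348664 0.233     ] [0.61167229 0.03856357 0.235     ]
0.06426220532049538 65.24723398685838
0.061337882706331094 63.562234374351306
[5.66908682e-01 4.50090007e-04 3.52205827e-01] [  60.5 -102.5  105.1] [[ 9.933e-01 -1.157e-01 -9.000e-04]
 [-1.157e-01 -9.933e-01 -6.000e-04]
 [-8.000e-04  7.000e-04 -1.000e+00]]
```

Emit:
apply_moves:
  commands:
    - [0,[30,-50,0],[0,0,0]]
    - [0,[60,-102,0],[0,0,0]]
    - [0,[60,-102,0],[0,0,0]]
    - [0,[60,-102,35],[0,0,0]]
    - [0,[60,-102,70],[0,0,0]]
    - [0,[60,-102,105],[0,0,0]]
    - [0.5,[60,-102,105],[0,0,0]]
    - [0.8,[60,-102,105],[0,0,0]]
  force: 60

```text
time_s: 6.3
eef_pos: [0.6384, 0.0937, 0.2471]
orientation: [0.0, 0.998, -0.059, -0.001]
wrist_force: [0.0, -0.4, 1.4]
grip_width: 0.0594
grasp_force: 0.0
```

Emit:
apply_moves:
  commands:
    - [1,[0,0,0],[0,0,0]]
    - [1,[0,0,0],[0,0,0]]
    - [1,[0,0,0],[0,0,0]]
    - [1,[0,0,0],[0,0,0]]

```text
time_s: 6.7
eef_pos: [0.6403, 0.0969, 0.2506]
orientation: [-0.002, 0.998, -0.058, 0.003]
wrist_force: [1.2, 4.4, 2.2]
grip_width: 0.0203
grasp_force: 59.4
```

```bash
cat > plan.py <<'E'
import sys; from h import *
# plan.py step_deg n : rows relative to the present pose, clockwise about C
C=np.array([.6127,.0387]); step,n=float(sys.argv[1]),int(sys.argv[2])
s,p,R=tool(); d=p[:2]-C; r=np.hypot(*d); a=np.degrees(np.arctan2(d[1],d[0])); print("r",r,"ang",a,p,"w",s["wrist_force"])
rr=.065
for k in range(1,n+1):
    t=np.radians(a-step*k); t0=np.radians(a)
    w=np.r_[rr*(np.cos(t)-np.cos(t0)),rr*(np.sin(t)-np.sin(t0)),-.008*step*k/360]
    print((R.T@w*1000).round(1))
E
python3 plan.py 10 8
```

```text
r 0.06438134363263934 ang 64.60736000062033 [0.64030795 0.09686149 0.2505654 ] w [1.19156204 4.40617967 2.18931621]
[10.4  4.6  0.3]
[19.8 10.9  0.5]
[28.  18.7  0.7]
[34.7 27.8  0.9]
[39.7 38.   1.2]
[42.9 48.9  1.3]
[44.1 60.1  1.5]
[43.4 71.4  1.7]
```

```bash
cat > tab.py <<'E'
import numpy as np, json
y=np.radians(-6.65);c,s=np.cos(y),np.sin(y)
for i in range(9):
    A=64.6-40*i; rows=[]
    for k in range(1,9):
        t,t0=np.radians(A-5*k),np.radians(A)
        dx,dy=65*(np.cos(t)-np.cos(t0)),65*(np.sin(t)-np.sin(t0))
        if i==0 : dx+=1.9;dy+=3.2
        rows.append([1,[round(c*dx+s*dy,1),round(s*dx-c*dy,1),round(k*8*5/360,1)],[0,0,0]])
    print(round(A,1),json.dumps(rows))
E
python3 tab.py
```

```text
64.6 [[1, [6.8, -1.3, 0.1], [0, 0, 0]], [1, [11.9, 1.2, 0.2], [0, 0, 0]], [1, [16.7, 4.1, 0.3], [0, 0, 0]], [1, [21.3, 7.5, 0.4], [0, 0, 0]], [1, [25.6, 11.2, 0.6], [0, 0, 0]], [1, [29.5, 15.3, 0.7], [0, 0, 0]], [1, [33.0, 19.7, 0.8], [0, 0, 0]], [1, [36.2, 24.4, 0.9], [0, 0, 0]]]
24.6 [[1, [2.7, 5.0, 0.1], [0, 0, 0]], [1, [5.0, 10.2, 0.2], [0, 0, 0]], [1, [6.8, 15.5, 0.3], [0, 0, 0]], [1, [8.2, 21.0, 0.4], [0, 0, 0]], [1, [9.0, 26.6, 0.6], [0, 0, 0]], [1, [9.4, 32.3, 0.7], [0, 0, 0]], [1, [9.3, 38.0, 0.8], [0, 0, 0]], [1, [8.7, 43.6, 0.9], [0, 0, 0]]]
-15.4 [[1, [-1.1, 5.6, 0.1], [0, 0, 0]], [1, [-2.7, 11.0, 0.2], [0, 0, 0]], [1, [-4.7, 16.3, 0.3], [0, 0, 0]], [1, [-7.3, 21.4, 0.4], [0, 0, 0]], [1, [-10.2, 26.2, 0.6], [0, 0, 0]], [1, [-13.6, 30.8, 0.7], [0, 0, 0]], [1, [-17.3, 35.1, 0.8], [0, 0, 0]], [1, [-21.4, 39.0, 0.9], [0, 0, 0]]]
-55.4 [[1, [-4.4, 3.5, 0.1], [0, 0, 0]], [1, [-9.1, 6.7, 0.2], [0, 0, 0]], [1, [-14.1, 9.4, 0.3], [0, 0, 0]], [1, [-19.3, 11.7, 0.4], [0, 0, 0]], [1, [-24.7, 13.5, 0.6], [0, 0, 0]], [1, [-30.2, 14.9, 0.7], [0, 0, 0]], [1, [-35.8, 15.7, 0.8], [0, 0, 0]
[... 804 characters left out ...]
.6], [0, 0, 0]], [1, [2.2, -33.6, 0.7], [0, 0, 0]], [1, [4.3, -38.9, 0.8], [0, 0, 0]], [1, [6.8, -43.9, 0.9], [0, 0, 0]]]
-215.4 [[1, [2.9, -4.8, 0.1], [0, 0, 0]], [1, [6.3, -9.4, 0.2], [0, 0, 0]], [1, [10.0, -13.7, 0.3], [0, 0, 0]], [1, [14.1, -17.6, 0.4], [0, 0, 0]], [1, [18.6, -21.2, 0.6], [0, 0, 0]], [1, [23.3, -24.3, 0.7], [0, 0, 0]], [1, [28.2, -27.0, 0.8], [0, 0, 0]], [1, [33.4, -29.3, 0.9], [0, 0, 0]]]
-255.4 [[1, [5.4, -1.8, 0.1], [0, 0, 0]], [1, [10.9, -3.2, 0.2], [0, 0, 0]], [1, [16.5, -4.0, 0.3], [0, 0, 0]], [1, [22.1, -4.4, 0.4], [0, 0, 0]], [1, [27.8, -4.3, 0.6], [0, 0, 0]], [1, [33.4, -3.7, 0.7], [0, 0, 0]], [1, [39.0, -2.6, 0.8], [0, 0, 0]], [1, [44.5, -1.0, 0.9], [0, 0, 0]]]
```

Emit:
apply_moves:
  commands:
    - [1,[6.8,-1.3,0.1],[0,0,0]]
    - [1,[11.9,1.2,0.2],[0,0,0]]
    - [1,[16.7,4.1,0.3],[0,0,0]]
    - [1,[21.3,7.5,0.4],[0,0,0]]
    - [1,[25.6,11.2,0.6],[0,0,0]]
    - [1,[29.5,15.3,0.7],[0,0,0]]
    - [1,[33.0,19.7,0.8],[0,0,0]]
    - [1,[36.2,24.4,0.9],[0,0,0]]

```text
time_s: 7.5
eef_pos: [0.6703, 0.0693, 0.2495]
orientation: [-0.002, 0.998, -0.058, -0.0]
wrist_force: [-5.5, 7.2, 6.2]
grip_width: 0.0207
grasp_force: 59.6
```

```bash
cat > f.py <<'E'
from h import *
C=np.array([.6127,.0387]); s,p,R=tool(); d=p[:2]-C; a=np.arctan2(d[1],d[0]); w=s["wrist_force"]
print("t",s["time_s"],"r",np.hypot(*d).round(4),"ang",np.degrees(a).round(1),"z",p[2].round(4),"tang",(w[:2]@[-np.sin(a),np.cos(a)]).round(2),"rad",(w[:2]@[np.cos(a),np.sin(a)]).round(2),w.round(1),s["orientation"].round(3))
E
python3 f.py
```

```text
t 7.5 r 0.0652 ang 27.9 z 0.2495 tang 8.93 rad -1.5 [-5.5  7.2  6.2] [-0.002  0.998 -0.058 -0.   ]
```

Emit:
apply_moves:
  commands:
    - [1,[2.7,5.0,0.1],[0,0,0]]
    - [1,[5.0,10.2,0.2],[0,0,0]]
    - [1,[6.8,15.5,0.3],[0,0,0]]
    - [1,[8.2,21.0,0.4],[0,0,0]]
    - [1,[9.0,26.6,0.6],[0,0,0]]
    - [1,[9.4,32.3,0.7],[0,0,0]]
    - [1,[9.3,38.0,0.8],[0,0,0]]
    - [1,[8.7,43.6,0.9],[0,0,0]]

```text
time_s: 8.3
eef_pos: [0.6766, 0.0258, 0.2487]
orientation: [-0.003, 0.998, -0.058, 0.002]
wrist_force: [1.0, 10.1, 2.9]
grip_width: 0.0202
grasp_force: 59.3
```

```bash
python3 f.py
```

```text
t 8.3 r 0.0652 ang -11.4 z 0.2487 tang 10.08 rad -0.96 [ 1.  10.1  2.9] [-0.003  0.998 -0.058  0.002]
```

Emit:
apply_moves:
  commands:
    - [1,[-1.1,5.6,0.1],[0,0,0]]
    - [1,[-2.7,11.0,0.2],[0,0,0]]
    - [1,[-4.7,16.3,0.3],[0,0,0]]
    - [1,[-7.3,21.4,0.4],[0,0,0]]
    - [1,[-10.2,26.2,0.6],[0,0,0]]
    - [1,[-13.6,30.8,0.7],[0,0,0]]
    - [1,[-17.3,35.1,0.8],[0,0,0]]
    - [1,[-21.4,39.0,0.9],[0,0,0]]

```text
time_s: 9.1
eef_pos: [0.6537, -0.0118, 0.2479]
orientation: [-0.002, 0.998, -0.058, 0.005]
wrist_force: [5.9, 5.6, -0.1]
grip_width: 0.0209
grasp_force: 59.0
```

```bash
python3 f.py
```

```text
t 9.1 r 0.0651 ang -50.9 z 0.2479 tang 8.12 rad -0.63 [ 5.9  5.6 -0.1] [-0.002  0.998 -0.058  0.005]
```

Emit:
apply_moves:
  commands:
    - [1,[-4.4,3.5,0.1],[0,0,0]]
    - [1,[-9.1,6.7,0.2],[0,0,0]]
    - [1,[-14.1,9.4,0.3],[0,0,0]]
    - [1,[-19.3,11.7,0.4],[0,0,0]]
    - [1,[-24.7,13.5,0.6],[0,0,0]]
    - [1,[-30.2,14.9,0.7],[0,0,0]]
    - [1,[-35.8,15.7,0.8],[0,0,0]]
    - [1,[-41.4,16.1,0.9],[0,0,0]]

```text
time_s: 9.9
eef_pos: [0.6122, -0.0263, 0.2471]
orientation: [0.001, 0.998, -0.058, 0.007]
wrist_force: [9.5, -0.7, -1.1]
grip_width: 0.0209
grasp_force: 59.0
```

```bash
python3 f.py
```

```text
t 9.9 r 0.065 ang -90.4 z 0.2471 tang 9.48 rad 0.62 [ 9.5 -0.7 -1.1] [ 0.001  0.998 -0.058  0.007]
```

```bash
sed -i 's/range(9)/range(18)/; s/A=64.6-40\*i/A=-95.4-20*i/; s/range(1,9)/range(1,5)/; /if i==0/d' tab.py; python3 tab.py
```

```text
-95.4 [[1, [-5.7, -0.1, 0.1], [0, 0, 0]], [1, [-11.3, -0.7, 0.2], [0, 0, 0]], [1, [-16.9, -1.8, 0.3], [0, 0, 0]], [1, [-22.3, -3.4, 0.4], [0, 0, 0]]]
-115.4 [[1, [-5.3, -2.1, 0.1], [0, 0, 0]], [1, [-10.4, -4.6, 0.2], [0, 0, 0]], [1, [-15.2, -7.5, 0.3], [0, 0, 0]], [1, [-19.8, -10.9, 0.4], [0, 0, 0]]]
-135.4 [[1, [-4.3, -3.7, 0.1], [0, 0, 0]], [1, [-8.2, -7.8, 0.2], [0, 0, 0]], [1, [-11.7, -12.3, 0.3], [0, 0, 0]], [1, [-14.9, -17.0, 0.4], [0, 0, 0]]]
-155.4 [[1, [-2.7, -5.0, 0.1], [0, 0, 0]], [1, [-5.0, -10.2, 0.2], [0, 0, 0]], [1, [-6.8, -15.5, 0.3], [0, 0, 0]], [1, [-8.2, -21.0, 0.4], [0, 0, 0]]]
-175.4 [[1, [-0.9, -5.6, 0.1], [0, 0, 0]], [1, [-1.2, -11.3, 0.2], [0, 0, 0]], [1, [-1.1, -16.9, 0.3], [0, 0, 0]], [1, [-0.5, -22.6, 0.4], [0, 0, 0]]]
-195.4 [[1, [1.1, -5.6, 0.1], [0, 0, 0]], [1, [2.7, -11.0, 0.2], [0, 0, 0]], [1, [4.7, -16.3, 0.3], [0, 0, 0]], [1, [7.3, -21.4, 0.4], [0, 0, 0]]]
-215.4 [[1, [2.9, -4.8, 0.1], [0, 0, 0]], [1, [6.3, -9.4, 0.2], [0, 0, 0]], [1, [10.0, -13.7, 0.3], [0, 0, 0]], [1, [14.1, -17.6, 0.4], [0, 0, 0]]]
-235.4 [[1, [4.4, -3.5, 0.1], [0, 0, 0]], [1, [9.
[... 850 characters left out ...]
, 0, 0]], [1, [1.2, 11.3, 0.2], [0, 0, 0]], [1, [1.1, 16.9, 0.3], [0, 0, 0]], [1, [0.5, 22.6, 0.4], [0, 0, 0]]]
-375.4 [[1, [-1.1, 5.6, 0.1], [0, 0, 0]], [1, [-2.7, 11.0, 0.2], [0, 0, 0]], [1, [-4.7, 16.3, 0.3], [0, 0, 0]], [1, [-7.3, 21.4, 0.4], [0, 0, 0]]]
-395.4 [[1, [-2.9, 4.8, 0.1], [0, 0, 0]], [1, [-6.3, 9.4, 0.2], [0, 0, 0]], [1, [-10.0, 13.7, 0.3], [0, 0, 0]], [1, [-14.1, 17.6, 0.4], [0, 0, 0]]]
-415.4 [[1, [-4.4, 3.5, 0.1], [0, 0, 0]], [1, [-9.1, 6.7, 0.2], [0, 0, 0]], [1, [-14.1, 9.4, 0.3], [0, 0, 0]], [1, [-19.3, 11.7, 0.4], [0, 0, 0]]]
-435.4 [[1, [-5.4, 1.8, 0.1], [0, 0, 0]], [1, [-10.9, 3.2, 0.2], [0, 0, 0]], [1, [-16.5, 4.0, 0.3], [0, 0, 0]], [1, [-22.1, 4.4, 0.4], [0, 0, 0]]]
```

```bash
cat >> f.py <<'E'
open("log.txt","a").write(f"{np.degrees(a)} {w[:2]@[-np.sin(a),np.cos(a)]}\n")
E
printf "27.9 8.93\n-11.4 10.08\n-50.9 8.12\n-90.4 9.48\n" > log.txt
```

Emit:
apply_moves:
  commands:
    - [1,[-5.7,-0.1,0.1],[0,0,0]]
    - [1,[-11.3,-0.7,0.2],[0,0,0]]
    - [1,[-16.9,-1.8,0.3],[0,0,0]]
    - [1,[-22.3,-3.4,0.4],[0,0,0]]

```text
time_s: 10.3
eef_pos: [0.5901, -0.0221, 0.2467]
orientation: [0.002, 0.998, -0.059, 0.006]
wrist_force: [8.9, -6.1, -0.6]
grip_width: 0.0207
grasp_force: 59.1
```

```bash
python3 f.py
```

```text
t 10.3 r 0.0649 ang -110.4 z 0.2467 tang 10.44 rad 2.65 [ 8.9 -6.1 -0.6] [ 0.002  0.998 -0.059  0.006]
```

Emit:
apply_moves:
  commands:
    - [1,[-5.3,-2.1,0.1],[0,0,0]]
    - [1,[-10.4,-4.6,0.2],[0,0,0]]
    - [1,[-15.2,-7.5,0.3],[0,0,0]]
    - [1,[-19.8,-10.9,0.4],[0,0,0]]

```text
time_s: 10.7
eef_pos: [0.5703, -0.0103, 0.2462]
orientation: [0.004, 0.998, -0.059, 0.005]
wrist_force: [3.8, -9.9, 1.7]
grip_width: 0.0205
grasp_force: 59.4
```

```bash
python3 f.py
```

```text
t 10.7 r 0.0648 ang -130.9 z 0.2462 tang 9.3 rad 4.98 [ 3.8 -9.9  1.7] [ 0.004  0.998 -0.059  0.005]
```

Emit:
apply_moves:
  commands:
    - [1,[-4.3,-3.7,0.1],[0,0,0]]
    - [1,[-8.2,-7.8,0.2],[0,0,0]]
    - [1,[-11.7,-12.3,0.3],[0,0,0]]
    - [1,[-14.9,-17.0,0.4],[0,0,0]]

```text
time_s: 11.1
eef_pos: [0.5556, 0.008, 0.2457]
orientation: [0.004, 0.998, -0.059, 0.003]
wrist_force: [0.1, -10.7, 4.5]
grip_width: 0.0211
grasp_force: 59.7
```

```bash
python3 f.py
```

```text
t 11.1 r 0.0648 ang -151.7 z 0.2457 tang 9.45 rad 5.0 [  0.1 -10.7   4.5] [ 0.004  0.998 -0.059  0.003]
```

Emit:
apply_moves:
  commands:
    - [1,[-2.7,-5.0,0.1],[0,0,0]]
    - [1,[-5.0,-10.2,0.2],[0,0,0]]
    - [1,[-6.8,-15.5,0.3],[0,0,0]]
    - [1,[-8.2,-21.0,0.4],[0,0,0]]

```text
time_s: 11.5
eef_pos: [0.5483, 0.0301, 0.2452]
orientation: [0.004, 0.998, -0.059, 0.002]
wrist_force: [-2.7, -10.0, 4.7]
grip_width: 0.0206
grasp_force: 59.9
```

```bash
python3 f.py
```

```text
t 11.5 r 0.0649 ang -172.4 z 0.2452 tang 9.58 rad 4.01 [ -2.7 -10.    4.7] [ 0.004  0.998 -0.059  0.002]
```

Emit:
apply_moves:
  commands:
    - [1,[-0.9,-5.6,0.1],[0,0,0]]
    - [1,[-1.2,-11.3,0.2],[0,0,0]]
    - [1,[-1.1,-16.9,0.3],[0,0,0]]
    - [1,[-0.5,-22.6,0.4],[0,0,0]]

```text
time_s: 11.9
eef_pos: [0.5494, 0.0533, 0.2447]
orientation: [0.003, 0.998, -0.059, 0.001]
wrist_force: [-6.0, -9.0, 8.1]
grip_width: 0.021
grasp_force: 59.9
```

```bash
python3 f.py
```

```text
t 11.9 r 0.065 ang 167.0 z 0.2447 tang 10.14 rad 3.79 [-6.  -9.   8.1] [ 0.003  0.998 -0.059  0.001]
```

Emit:
apply_moves:
  commands:
    - [1,[1.1,-5.6,0.1],[0,0,0]]
    - [1,[2.7,-11.0,0.2],[0,0,0]]
    - [1,[4.7,-16.3,0.3],[0,0,0]]
    - [1,[7.3,-21.4,0.4],[0,0,0]]

```text
time_s: 12.3
eef_pos: [0.5583, 0.0744, 0.2442]
orientation: [0.003, 0.998, -0.058, -0.0]
wrist_force: [-6.9, -6.6, 8.0]
grip_width: 0.0209
grasp_force: 60.0
```

```bash
python3 f.py
```

```text
t 12.3 r 0.0651 ang 146.7 z 0.2442 tang 9.34 rad 2.14 [-6.9 -6.6  8. ] [ 0.003  0.998 -0.058 -0.   ]
```

Emit:
apply_moves:
  commands:
    - [1,[2.9,-4.8,0.1],[0,0,0]]
    - [1,[6.3,-9.4,0.2],[0,0,0]]
    - [1,[10.0,-13.7,0.3],[0,0,0]]
    - [1,[14.1,-17.6,0.4],[0,0,0]]

```text
time_s: 12.7
eef_pos: [0.5738, 0.0909, 0.2437]
orientation: [0.002, 0.998, -0.058, -0.001]
wrist_force: [-7.4, -5.5, 9.1]
grip_width: 0.0204
grasp_force: 60.0
```

```bash
python3 f.py
```

```text
t 12.7 r 0.0651 ang 126.7 z 0.2437 tang 9.27 rad 0.0 [-7.4 -5.5  9.1] [ 0.002  0.998 -0.058 -0.001]
```

Emit:
apply_moves:
  commands:
    - [1,[4.4,-3.5,0.1],[0,0,0]]
    - [1,[9.1,-6.7,0.2],[0,0,0]]
    - [1,[14.1,-9.4,0.3],[0,0,0]]
    - [1,[19.3,-11.7,0.4],[0,0,0]]

```text
time_s: 13.1
eef_pos: [0.5939, 0.1011, 0.2432]
orientation: [0.001, 0.998, -0.058, -0.002]
wrist_force: [-8.8, -2.7, 8.0]
grip_width: 0.0204
grasp_force: 60.1
```

```bash
python3 f.py
```

```text
t 13.1 r 0.0651 ang 106.8 z 0.2432 tang 9.2 rad 0.01 [-8.8 -2.7  8. ] [ 0.001  0.998 -0.058 -0.002]
```

Emit:
apply_moves:
  commands:
    - [1,[5.4,-1.8,0.1],[0,0,0]]
    - [1,[10.9,-3.2,0.2],[0,0,0]]
    - [1,[16.5,-4.0,0.3],[0,0,0]]
    - [1,[22.1,-4.4,0.4],[0,0,0]]

```text
time_s: 13.5
eef_pos: [0.6161, 0.1038, 0.2428]
orientation: [0.0, 0.998, -0.058, -0.002]
wrist_force: [-8.9, 0.4, 7.6]
grip_width: 0.0209
grasp_force: 60.0
```

```bash
python3 f.py
```

```text
t 13.5 r 0.0652 ang 87.0 z 0.2428 tang 8.89 rad -0.09 [-8.9  0.4  7.6] [ 0.     0.998 -0.058 -0.002]
```

Emit:
apply_moves:
  commands:
    - [1,[5.7,0.1,0.1],[0,0,0]]
    - [1,[11.3,0.7,0.2],[0,0,0]]
    - [1,[16.9,1.8,0.3],[0,0,0]]
    - [1,[22.3,3.4,0.4],[0,0,0]]

```text
time_s: 13.9
eef_pos: [0.6378, 0.0988, 0.2423]
orientation: [-0.0, 0.998, -0.058, -0.002]
wrist_force: [-9.8, 2.2, 7.4]
grip_width: 0.0204
grasp_force: 60.0
```

```bash
python3 f.py
```

```text
t 13.9 r 0.0652 ang 67.3 z 0.2423 tang 9.85 rad -1.77 [-9.8  2.2  7.4] [-0.     0.998 -0.058 -0.002]
```

Emit:
apply_moves:
  commands:
    - [1,[5.3,2.1,0.1],[0,0,0]]
    - [1,[10.4,4.6,0.2],[0,0,0]]
    - [1,[15.2,7.5,0.3],[0,0,0]]
    - [1,[19.8,10.9,0.4],[0,0,0]]

```text
time_s: 14.3
eef_pos: [0.6565, 0.0869, 0.2419]
orientation: [-0.001, 0.998, -0.058, -0.002]
wrist_force: [-8.3, 5.0, 6.6]
grip_width: 0.0208
grasp_force: 60.0
```

```bash
python3 f.py
```

```text
t 14.3 r 0.0651 ang 47.7 z 0.2419 tang 9.51 rad -1.94 [-8.3  5.   6.6] [-0.001  0.998 -0.058 -0.002]
```

Emit:
apply_moves:
  commands:
    - [1,[4.3,3.7,0.1],[0,0,0]]
    - [1,[8.2,7.8,0.2],[0,0,0]]
    - [1,[11.7,12.3,0.3],[0,0,0]]
    - [1,[14.9,17.0,0.4],[0,0,0]]

```text
time_s: 14.7
eef_pos: [0.6702, 0.0693, 0.2415]
orientation: [-0.002, 0.998, -0.058, -0.001]
wrist_force: [-5.9, 6.6, 4.3]
grip_width: 0.0206
grasp_force: 60.1
```

```bash
python3 f.py
```

```text
t 14.7 r 0.0651 ang 28.0 z 0.2415 tang 8.6 rad -2.16 [-5.9  6.6  4.3] [-0.002  0.998 -0.058 -0.001]
```

Emit:
apply_moves:
  commands:
    - [1,[2.7,5.0,0.1],[0,0,0]]
    - [1,[5.0,10.2,0.2],[0,0,0]]
    - [1,[6.8,15.5,0.3],[0,0,0]]
    - [1,[8.2,21.0,0.4],[0,0,0]]

```text
time_s: 15.1
eef_pos: [0.6771, 0.0482, 0.2411]
orientation: [-0.003, 0.998, -0.058, 0.0]
wrist_force: [-1.9, 9.7, 3.6]
grip_width: 0.0208
grasp_force: 60.1
```

```bash
python3 f.py
```

```text
t 15.1 r 0.0651 ang 8.4 z 0.2411 tang 9.9 rad -0.43 [-1.9  9.7  3.6] [-0.003  0.998 -0.058  0.   ]
```

Emit:
apply_moves:
  commands:
    - [1,[0.9,5.6,0.1],[0,0,0]]
    - [1,[1.2,11.3,0.2],[0,0,0]]
    - [1,[1.1,16.9,0.3],[0,0,0]]
    - [1,[0.5,22.6,0.4],[0,0,0]]

```text
time_s: 15.5
eef_pos: [0.6765, 0.026, 0.2408]
orientation: [-0.003, 0.998, -0.057, 0.002]
wrist_force: [0.2, 10.0, 1.9]
grip_width: 0.0208
grasp_force: 59.9
```

```bash
python3 f.py
```

```text
t 15.5 r 0.065 ang -11.2 z 0.2408 tang 9.84 rad -1.8 [ 0.2 10.   1.9] [-0.003  0.998 -0.057  0.002]
```

Emit:
apply_moves:
  commands:
    - [1,[-1.1,5.6,0.1],[0,0,0]]
    - [1,[-2.7,11.0,0.2],[0,0,0]]
    - [1,[-4.7,16.3,0.3],[0,0,0]]
    - [1,[-7.3,21.4,0.4],[0,0,0]]

```text
time_s: 15.9
eef_pos: [0.6685, 0.0054, 0.2404]
orientation: [-0.003, 0.998, -0.058, 0.004]
wrist_force: [4.6, 9.3, -0.1]
grip_width: 0.0207
grasp_force: 59.7
```

```bash
python3 f.py
```

```text
t 15.9 r 0.065 ang -30.8 z 0.2404 tang 10.32 rad -0.76 [ 4.6  9.3 -0.1] [-0.003  0.998 -0.058  0.004]
```

Emit:
apply_moves:
  commands:
    - [1,[-2.9,4.8,0.1],[0,0,0]]
    - [1,[-6.3,9.4,0.2],[0,0,0]]
    - [1,[-10.0,13.7,0.3],[0,0,0]]
    - [1,[-14.1,17.6,0.4],[0,0,0]]

```text
time_s: 16.3
eef_pos: [0.6542, -0.0114, 0.2401]
orientation: [-0.003, 0.998, -0.058, 0.005]
wrist_force: [7.7, 6.9, -1.9]
grip_width: 0.0206
grasp_force: 59.5
```

```bash
python3 f.py
```

```text
t 16.3 r 0.065 ang -50.4 z 0.2401 tang 10.32 rad -0.43 [ 7.7  6.9 -1.9] [-0.003  0.998 -0.058  0.005]
```

Emit:
apply_moves:
  commands:
    - [1,[-4.4,3.5,0.1],[0,0,0]]
    - [1,[-9.1,6.7,0.2],[0,0,0]]
    - [1,[-14.1,9.4,0.3],[0,0,0]]
    - [1,[-19.3,11.7,0.4],[0,0,0]]

```text
time_s: 16.7
eef_pos: [0.635, -0.0223, 0.2398]
orientation: [-0.001, 0.998, -0.058, 0.007]
wrist_force: [12.3, 5.4, -3.3]
grip_width: 0.0207
grasp_force: 59.3
```

```bash
python3 f.py
```

```text
t 16.7 r 0.0649 ang -69.9 z 0.2398 tang 13.44 rad -0.84 [12.3  5.4 -3.3] [-0.001  0.998 -0.058  0.007]
```

Emit:
apply_moves:
  commands:
    - [1,[-5.4,1.8,0.1],[0,0,0]]
    - [1,[-10.9,3.2,0.2],[0,0,0]]
    - [1,[-16.5,4.0,0.3],[0,0,0]]
    - [1,[-22.1,4.4,0.4],[0,0,0]]

```text
time_s: 17.1
eef_pos: [0.6134, -0.0261, 0.2395]
orientation: [0.0, 0.998, -0.058, 0.008]
wrist_force: [12.5, -0.8, -5.3]
grip_width: 0.0206
grasp_force: 59.2
```

```bash
python3 f.py
```

```text
t 17.1 r 0.0648 ang -89.3 z 0.2395 tang 12.46 rad 0.95 [12.5 -0.8 -5.3] [ 0.     0.998 -0.058  0.008]
```

Emit:
apply_moves:
  commands:
    - [1,[-5.7,-0.1,0.1],[0,0,0]]
    - [1,[-11.3,-0.7,0.2],[0,0,0]]
    - [1,[-16.9,-1.8,0.3],[0,0,0]]
    - [1,[-22.3,-3.4,0.4],[0,0,0]]

```text
time_s: 17.5
eef_pos: [0.5916, -0.0225, 0.2391]
orientation: [0.002, 0.998, -0.059, 0.008]
wrist_force: [12.4, -6.8, -4.8]
grip_width: 0.0206
grasp_force: 59.3
```

```bash
python3 f.py
cat > fit.py <<'E'
import numpy as np
from scipy.optimize import curve_fit
d=np.loadtxt("log.txt"); a=-np.degrees(np.unwrap(np.radians(d[:,0]),period=2*np.pi)); a=-(np.degrees(np.unwrap(np.radians(d[:,0]))))
f=d[:,1]; print(np.c_[a,f].round(2)[-12:])
m=lambda x,b,c:b+2.2*np.radians(np.clip(x-c,0,None))
p,v=curve_fit(m,a,f,[9.3,400]); print("contact at",p,np.sqrt(np.diag(v)),"target",p[1]+180,"res",np.std(f-m(a,*p)))
for c in range(340,440,10):
    b=np.mean(f-m(a,0,c)); print(c,((f-m(a,b,c))**2).sum().round(2))
E
python3 fit.py
```

```text
t 17.5 r 0.0647 ang -109.0 z 0.2391 tang 13.9 rad 2.42 [12.4 -6.8 -4.8] [ 0.002  0.998 -0.059  0.008]
[[253.19   9.2 ]
 [272.96   8.89]
 [292.66   9.85]
 [312.3    9.51]
 [332.     8.6 ]
 [351.62   9.9 ]
 [371.22   9.84]
 [390.83  10.32]
 [410.37  10.32]
 [429.88  13.44]
 [449.34  12.46]
 [469.    13.9 ]]
contact at [  9.41696616 360.30511499] [0.15510727 7.90897853] target 540.3051149921596 res 0.6110860108601801
340 10.86
350 9.21
360 8.59
370 9.2
380 10.85
390 13.63
400 17.03
410 21.38
420 26.23
430 31.8
```

Emit:
apply_moves:
  commands:
    - [1,[-5.3,-2.1,0.1],[0,0,0]]
    - [1,[-10.4,-4.6,0.2],[0,0,0]]
    - [1,[-15.2,-7.5,0.3],[0,0,0]]
    - [1,[-19.8,-10.9,0.4],[0,0,0]]

```text
time_s: 17.9
eef_pos: [0.5719, -0.0114, 0.2387]
orientation: [0.005, 0.998, -0.059, 0.007]
wrist_force: [8.1, -13.6, -2.9]
grip_width: 0.0204
grasp_force: 59.6
```

```bash
python3 f.py
```

```text
t 17.9 r 0.0646 ang -129.1 z 0.2387 tang 14.87 rad 5.49 [  8.1 -13.6  -2.9] [ 0.005  0.998 -0.059  0.007]
```

Emit:
apply_moves:
  commands:
    - [1,[-4.3,-3.7,0.1],[0,0,0]]
    - [1,[-8.2,-7.8,0.2],[0,0,0]]

```text
time_s: 18.1
eef_pos: [0.5636, -0.0034, 0.2385]
orientation: [0.005, 0.998, -0.059, 0.005]
wrist_force: [5.4, -14.8, -1.9]
grip_width: 0.0208
grasp_force: 59.7
```

```bash
python3 f.py
```

```text
t 18.1 r 0.0646 ang -139.4 z 0.2385 tang 14.72 rad 5.55 [  5.4 -14.8  -1.9] [ 0.005  0.998 -0.059  0.005]
```

Emit:
apply_moves:
  commands:
    - [1,[-3.5,-4.5,0.1],[0,0,0]]
    - [1,[-6.7,-9.2,0.2],[0,0,0]]

```text
time_s: 18.3
eef_pos: [0.5568, 0.0061, 0.2382]
orientation: [0.006, 0.998, -0.059, 0.004]
wrist_force: [2.1, -15.9, 0.5]
grip_width: 0.0205
grasp_force: 59.9
```

```bash
python3 f.py; python3 fit.py
```

```text
t 18.3 r 0.0647 ang -149.7 z 0.2382 tang 14.82 rad 6.21 [  2.1 -15.9   0.5] [ 0.006  0.998 -0.059  0.004]
[[312.3    9.51]
 [332.     8.6 ]
 [351.62   9.9 ]
 [371.22   9.84]
 [390.83  10.32]
 [410.37  10.32]
 [429.88  13.44]
 [449.34  12.46]
 [469.    13.9 ]
 [489.12  14.87]
 [499.38  14.72]
 [509.73  14.82]]
contact at [  9.41696616 359.92555401] [0.14814943 6.55790867] target 539.9255540137392 res 0.5868720105464907
340 11.92
350 9.74
360 8.95
370 9.84
380 12.23
390 16.22
400 21.44
410 28.12
420 36.01
430 45.22
```

Emit:
apply_moves:
  commands:
    - [1,[-2.7,-5.0,0.1],[0,0,0]]
    - [1,[-5.0,-10.2,0.2],[0,0,0]]

```text
time_s: 18.5
eef_pos: [0.5519, 0.0166, 0.238]
orientation: [0.006, 0.998, -0.059, 0.003]
wrist_force: [0.3, -16.0, 2.0]
grip_width: 0.0204
grasp_force: 60.1
```

```bash
python3 f.py
```

```text
t 18.5 r 0.0647 ang -160.1 z 0.238 tang 15.19 rad 5.15 [  0.3 -16.    2. ] [ 0.006  0.998 -0.059  0.003]
```

Emit:
apply_moves:
  commands:
    - [1,[-1.8,-5.3,0.1],[0,0,0]]
    - [1,[-3.2,-10.8,0.2],[0,0,0]]

```text
time_s: 18.7
eef_pos: [0.5487, 0.0278, 0.2377]
orientation: [0.006, 0.998, -0.059, 0.002]
wrist_force: [-1.8, -16.7, 4.3]
grip_width: 0.0207
grasp_force: 60.3
```

```bash
python3 f.py; python3 fit.py
```

```text
t 18.7 r 0.0649 ang -170.3 z 0.2377 tang 16.12 rad 4.59 [ -1.8 -16.7   4.3] [ 0.006  0.998 -0.059  0.002]
[[351.62   9.9 ]
 [371.22   9.84]
 [390.83  10.32]
 [410.37  10.32]
 [429.88  13.44]
 [449.34  12.46]
 [469.    13.9 ]
 [489.12  14.87]
 [499.38  14.72]
 [509.73  14.82]
 [520.07  15.19]
 [530.3   16.12]]
contact at [  9.41696616 360.43940105] [0.14361472 5.96735099] target 540.4394010525895 res 0.5705990925935338
340 12.72
350 10.11
360 9.12
370 10.02
380 12.68
390 17.21
400 23.27
410 31.1
420 40.5
430 51.55
```

Emit:
apply_moves:
  commands:
    - [1,[-0.9,-5.6,0.1],[0,0,0]]
    - [1,[-1.2,-11.3,0.2],[0,0,0]]
    - [1,[-1.2,-11.3,0.2],[0,0,0]]
    - [1,[-1.2,-11.3,0.2],[0,0,0]]

```text
time_s: 19.1
eef_pos: [0.5477, 0.0403, 0.2374]
orientation: [0.005, 0.998, -0.058, 0.001]
wrist_force: [-4.2, -13.6, 6.3]
grip_width: 0.0206
grasp_force: 60.3
```

```bash
python3 f.py
```

```text
t 19.1 r 0.065 ang 178.6 z 0.2374 tang 13.69 rad 3.89 [ -4.2 -13.6   6.3] [ 0.005  0.998 -0.058  0.001]
```

Emit:
apply_moves:
  commands:
    - [1,[-0.5,2,-1],[0,0,0]]
    - [1,[-1,4,-2],[0,0,0]]
    - [1,[-1,4,-2],[0,0,0]]

```text
time_s: 19.4
eef_pos: [0.5474, 0.0395, 0.2375]
orientation: [0.002, 0.998, -0.059, 0.001]
wrist_force: [4.1, -5.2, -6.3]
grip_width: 0.0206
grasp_force: 59.3
```

```bash
python3 f.py
```

```text
t 19.4 r 0.0653 ang 179.3 z 0.2375 tang 5.11 rad -4.12 [ 4.1 -5.2 -6.3] [ 0.002  0.998 -0.059  0.001]
```

Emit:
apply_moves:
  commands:
    - [1,[0.5,2,1],[0,0,0]]
    - [1,[0.5,2,1],[0,0,0]]
    - [0.5,[0.5,2,1],[0,0,0]]
    - [0,[0.5,2,1],[0,0,0]]
    - [0,[0.5,2,1],[0,0,0]]
    - [0,[0.5,2,1],[0,0,0]]
    - [0,[0.5,2,1],[0,0,0]]

```text
time_s: 20.1
eef_pos: [0.5467, 0.0399, 0.236]
orientation: [-0.0, 0.998, -0.058, -0.0]
wrist_force: [0.1, -0.6, -0.2]
grip_width: 0.0851
grasp_force: 0.0
```

Emit:
apply_moves:
  commands:
    - [0,[0,0,-40],[0,0,0]]
    - [0,[0,0,-85],[0,0,0]]
    - [0,[0,0,-120],[0,0,0]]
    - [0,[-50,0,-120],[0,0,0]]
    - [0,[-90,0,-120],[0,0,0]]
    - [0,[-90,0,-120],[0,0,0]]

```text
time_s: 20.7
eef_pos: [0.4521, 0.0507, 0.3565]
orientation: [-0.0, 0.998, -0.058, -0.001]
wrist_force: [-0.1, 0.9, -0.6]
grip_width: 0.0856
grasp_force: 0.0
```

Run:
```python
from h import *
T=grab_frame("top");S=grab_frame("side");np.savez("w2.npz",**camera_model("wrist"));W=grab_frame("wrist");cv2.imwrite("pics/w2.png",W)
cv2.imwrite("pics/c2.png",np.hstack([cv2.resize(W[:300,60:540],(480,300)),cv2.resize(S[170:320,190:350],(320,300))]))
print(tool()[1],env.state()["time_s"])
```

```text
[0.45787088 0.05016011 0.35649255] 20.85
```

View pics/c2.png

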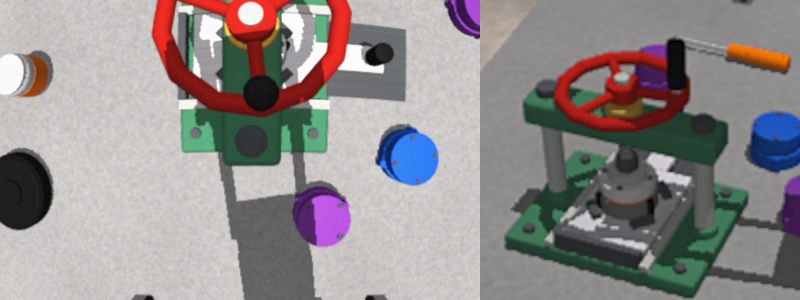

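The pad sits on the cover with the slide home, the handle at (262,90) in the crop is on the robot's side where I left it, and the neighbouring things are in place. Handing in.

```bash
python3 -c "
from cell import env
print(env.job_done())"
```

```text
the job is handed in; nothing more can be done
None
```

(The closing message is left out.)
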